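# Seat the keyed tube carousel on the mixer spindle

## Robot

A 7-joint arm with a two-finger parallel gripper is mounted at the origin on the work surface. World frame = base frame: x ahead of the robot, y to its left, z up, the work surface at z = 0. Lengths are in mm, angles in rad, forces in N, time in s.
With the tool pointing down it reaches from about 350 to 900 mm from the base axis. Payload 7.2 kg.
Tool frame: the origin (TCP) lies between the finger pads; the fingertips stand 25 mm ahead of it and the grasp point (between the pads) lies 6 mm ahead of it; z points along the fingers, y is the direction in which the jaws open and shut (so a half turn about z gives the same grasp; the last joint's range is limited). The gripper opens to 88 mm and grips with 3 to 60 N. Pads are 20 mm wide; open, the fingers measure 115 mm over their backs; the gripper's body (75 mm by 178 mm) begins 61 mm behind the grasp point.
Start: joints at [1.068, 0.411, -0.013, 1.596, 0.006, 1.134, -0.082], TCP at [263.257, -566.854, 247.653] pointing down, gripper open.
Joint ranges: [-2.95, 2.95], [-0.29, 1.99], [-1.47, 1.44], [0.14, 2.54], [-1.03, 4.17], [0.13, 1.85], [-2.86, 2.86]. Speed limits (rad/s): [2.39, 2.39, 3.01, 3.01, 3.14, 3.14, 3.14].

## Interface

Orientations are given as a unit quaternion [x, y, z, w].
In Python, from workcell import env gives the robot as it stands. The module is installed in compiled form; this text tells all that it offers.
- The arm moves only by the tool play_rows, never from a script. Its argument "rows" is a list that holds one entry, the list of rows, each a list of 7 numbers: the shift along the tool's x, y, z in mm, then the turn, a rotation vector about the tool's x, y, z in rad, then the opening in per cent of the stroke, from 0 (shut) to 100 (fully open). In form: [[[x, y, z, rx, ry, rz, claw], ...]]. A call has 1 to 10 rows; each row is the pose to reach, as a shift and turn from the pose commanded when the call began, along the tool's axes at that moment; what a row does not reach only later rows make up. A row lasts 1/8 s, in which the tool goes at most 62.5 mm and 10.7 degrees, less where a joint would pass 70% of its speed; a pose out of reach is approached as far as the arm can. A call with a gripper value outside its range is refused whole. The fingers move at their own pace and stop on an object; the grip force is fixed at half the most. Time passes only in rows, so rows that repeat a pose let the fingers close. It gives the time, the measured TCP pose, the force and the opening at its end, in the units of the state.
- env.observe(): the state, without advancing time (a new reading comes with each control period).
- env.snapshot(name): name is "side" or "top" or "wrist"; returns (picture, depth): 384x512x3 uint8, red, green, blue; 384x512 float32, mm along the optical axis (not along the pixel's ray), 0 where there is no reading.
- env.camera_params(name): a dict with "fovy" (degrees; the focal length in pixels is half the picture's height over the tangent of half this angle, whatever the lens; pixels are square), "cx", "cy" (the principal point, pixels), "rvec" (rotation vector, rad) and "tvec" (3), from world to camera coordinates, as OpenCV has them. Camera axes: x right, y down, z forward; pixel columns grow to the right and rows downward; lengths in mm; the calibration is good to about 2 mm. A picture is of the moment at which its call begins: read the wrist's pose just before it. camera_params takes no time and is no camera call; for the wrist camera it gives the pose at the moment of the call.
- env.job_done(): hands the job in, once; it reports no verdict.
The state is a dict: "time_s": time; "q": joint angles; "joint_velocities": joint speeds; "joint_torque": joint torques, N m; "eef_pos": TCP position; "ee_rot": TCP orientation; "wrist_force": force on the tool from outside, world axes, zero at the start; "ft_torque": the same for the moment, N m; "gripper_width": finger opening in mm.
Only numpy, scipy, OpenCV 4.12 (cv2) and the standard library are available. Lean on these libraries where they do the work, as an engineer would, in place of code of your own. Each camera call takes 0.05 s, during which the arm holds its last target.

## Task

Pick up the tube carousel by its blue grip bar, lower it level onto the keyed spindle of the tube mixer, and turn it under light pressure until the tab in its hub drops into the spindle's keyway and the carousel sits fully home; then let go of it. Feel for the keyway gently, never pressing on the spindle with more than 25 N, keep the carousel upright, and leave the other things on the bench where they are.

Things in the scene. Friction and masses are not known exactly. Their poses are not given: they have to be found in the camera images.
- carousel: Loose tube carousel, 0.2 to 0.35 kg, standing on a 3 mm blue mat: white disc 96 mm wide (26 to 34 mm above the origin) with eight capped tubes (caps up to 39 mm, tubes down to 6 mm above the origin, 37 mm off the axis), grey hub skirt below, blue grip bar on top. Origin: centre of the hub's underside; z up; x points to the hub's tab, marked by an orange stripe on the disc.
- grip (a point): Point in the carousel's blue grip bar at which to take it, on the axis, 66 mm above the carousel's origin; axes as the carousel's. The bar is 44 mm long along x, 14 mm thick along y, and stands from 34 to 80 mm above the carousel's origin. Close the fingers along y.
- tab (a point): Middle of the lower face of the carousel's only tab, inside the hub: 17.5 mm from the axis on the +x side, 12 mm above the carousel's origin. Axes as the carousel's. The tab is 6 mm wide and reaches in to 13.5 mm from the axis. The hub skirt is 26 mm deep, open below, bore 42 mm, outside 53 mm in diameter.
- mixer: Tube mixer fixed to the bench: grey housing 160 (x) x 140 (y) x 55 mm high. Origin: centre of its underside; z up; front panel on its -x side. A steel spindle stands upright in the middle. Its motor stopped at an angle that is not measured: the keyway points somewhere within 0.72 rad either side of the mixer's own +x direction. The motor holds it still up to 0.8 N m.
- spindle_seat (a point): Where the seated carousel's origin lies: on the spindle's axis, top face of the flange (58 mm wide) below the spindle, 81 mm above the bench. Fixed to the mixer, axes as the mixer's. Flange and spindle ride on a spring: they begin to sink at about 5 N, then 1 mm more for each 2 N, and bottom after 8 mm at about 20 N; unloaded they rise again.
- spindle_top (a point): Top of the unloaded spindle on its axis, 24 mm above spindle_seat, axes as the mixer's. Spindle 40 mm in diameter, top edge bevelled 3 mm, with one keyway 7.5 mm wide and 14 mm deep, open at top and side. While the tab rides on the top, the carousel's origin is 12 mm above spindle_seat; it goes down these 12 mm once the tab meets the keyway.
- rack_white: White tube rack, 80 x 210 x 66 mm high with its tubes, a bystander. Origin at its underside.
- rack_blue: Empty blue tube rack, 200 x 90 x 70 mm high, a bystander. Origin at its underside.
- pipette: White hand pipette lying on the table, about 250 mm long, 26 mm high, a bystander. Origin at its underside.
- bottle: Clear bottle with blue cap, 64 mm wide, 90 mm high, a bystander. Origin at its underside.
- stopper: Small blue stopper, 16 mm wide and high, a bystander. Origin at its underside.
- collar: Loose plain aluminium collar, 48 mm wide, 12 mm high, a bystander (not used). Origin at its underside.
Things that resemble listed ones, but are neither listed nor needed, are in the scene too. What is shaped like the carousel but green or purple is not meant.

How it is judged:
By the outcome, as a careful person would: the job done as asked, in the order asked, and still so for the second after the job is handed in, with the robot touching nothing.
It also fails if it takes over 64 s, if anything falls off the work surface, if the arm or the gripper's body presses on something with over 40 N, if the wrist force passes 120 N, or if a joint passes its speed limit or range.

## Working session

There is one attempt and no reset: what is moved stays moved. The work goes in short steps, Python scripts to look and compute and a tool call to move; the robot and the scene stay as the last step left them, time stands still between calls to the robot, and variables do not carry over. Pictures are saved under pics/ and viewed, and the job is handed in when it is done.

Besides the shell and the picture viewer there is one more tool, called after ">>>" by a JSON object that holds its "op" and its "data", one argument or row to a line. play_rows: Moves the arm, as the interface text tells. Its arguments: {"type":"object","properties":{"rows":{"type":"array"}},"required":["rows"]}

```bash
mkdir -p pics
cat > h.py <<'E'
import numpy as np, cv2
from scipy.spatial.transform import Rotation as R
from workcell import env
def cam(n):
    p=env.camera_params(n); f=192/np.tan(np.radians(p['fovy'])/2)
    K=np.array([[f,0,p['cx']],[0,f,p['cy']],[0,0,1]])
    Rm=cv2.Rodrigues(np.array(p['rvec'],float))[0]; t=np.array(p['tvec'],float).ravel()
    return K,Rm,t
def ray(c,u,v,z):
    K,Rm,t=c; d=Rm.T@np.linalg.inv(K)@np.array([u,v,1.]); o=-Rm.T@t
    return o+d*(z-o[2])/d[2]
def proj(c,P):
    K,Rm,t=c; q=K@(Rm@np.array(P,float)+t); return q[:2]/q[2]
def cloud(c,D):
    K,Rm,t=c; v,u=np.mgrid[:D.shape[0],:D.shape[1]]
    X=np.stack([(u-K[0,2])/K[0,0]*D,(v-K[1,2])/K[1,1]*D,D],-1)
    return (X-t)@Rm
def save(n,im): cv2.imwrite('pics/'+n+'.png',im[:,:,::-1])
E
python3 - <<'E'
from h import *
s=env.observe(); print({k:np.round(v,3) for k,v in s.items()})
for n in ['top','side','wrist']:
    c=cam(n); im,d=env.snapshot(n); print(n,c,-c[1].T@c[2])
    np.savez('pics/'+n+'0.npz',im=im,d=d,K=c[0],R=c[1],t=c[2])
    save(n+'0',cv2.resize(im,(800,600),interpolation=cv2.INTER_CUBIC))
E
```

```text
{'time_s': np.float64(0.0), 'q': array([ 1.068,  0.412, -0.013,  1.597,  0.006,  1.134, -0.082]), 'joint_velocities': array([-0.001, -0.   , -0.001, -0.   , -0.   ,  0.   , -0.001]), 'joint_torque': array([ 0.0000e+00, -5.8796e+01,  6.4200e-01, -2.9107e+01, -5.4000e-02,
        1.8000e-02,  0.0000e+00]), 'eef_pos': array([ 263.012, -566.463,  246.823]), 'ee_rot': array([ 0.976,  0.216, -0.   , -0.001]), 'wrist_force': array([ 0.83 , -0.231, -0.006]), 'ft_torque': array([-0.018, -0.004, -0.   ]), 'gripper_width': np.float64(87.754)}
top (array([[360.80453544,   0.        , 257.69124342],
       [  0.        , 360.80453544, 194.30343734],
       [  0.        ,   0.        ,   1.        ]]), array([[ 7.16499934e-03, -9.99974262e-01, -3.70850695e-04],
       [-9.85802887e-01, -7.00124306e-03, -1.67760696e-01],
       [ 1.67753782e-01,  1.56759096e-03, -9.85827678e-01]]), array([  -8.15832517,  563.48582962, 1279.27192956])) [ 340.94170808   -6.21838906 1355.66942561]
side (array([[369.30954898,   0.        , 253.53994555],
       [  0.        , 369.30954898, 191.48371092],
       [  0.        ,   0.        ,   1.        ]]), array([[-0.87511701, -0.48388529,  0.00502513],
       [-0.25202528,  0.44687912, -0.85836024],
       [ 0.41310227, -0.75243211, -0.51302285]]), array([486.64296703, 209.46319081, 950.84615518])) [ 85.86285438 857.32182156 665.15523074]
wrist (array([[308.78806497,   0.        , 257.47109864],
       [  0.        , 308.78806497, 194.01975119],
       [  0.        ,   0.        ,   1.        ]]), array([[ 4.21481693e-01, -9.06836742e-01, -5.53478784e-04],
       [-8.76087962e-01, -4.07347640e-01,  2.57949185e-01],
       [-2.34143257e-01, -1.08235963e-01, -9.66158326e-01]]), array([-624.34755114,  -32.18327393,  390.15447414])) [ 326.30772317 -537.06233444  384.9070799 ]
```

View pics/top0.png

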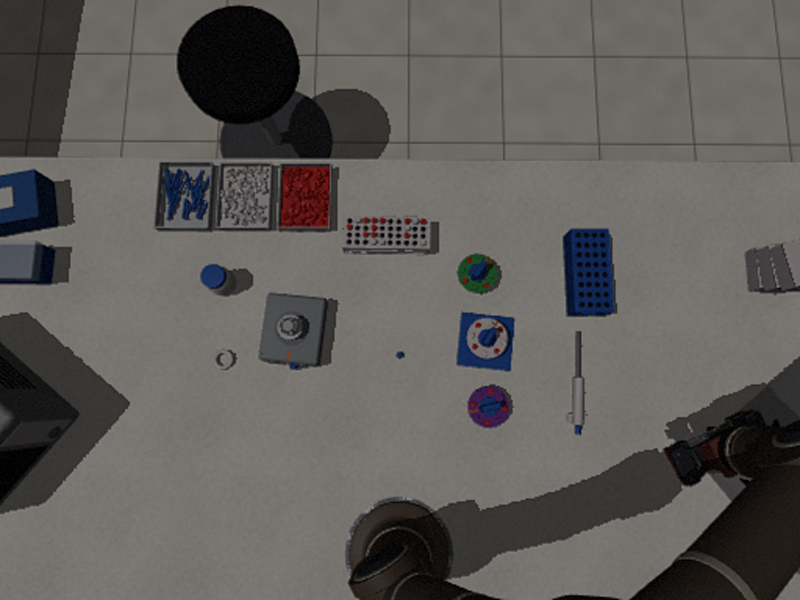

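View pics/side0.png

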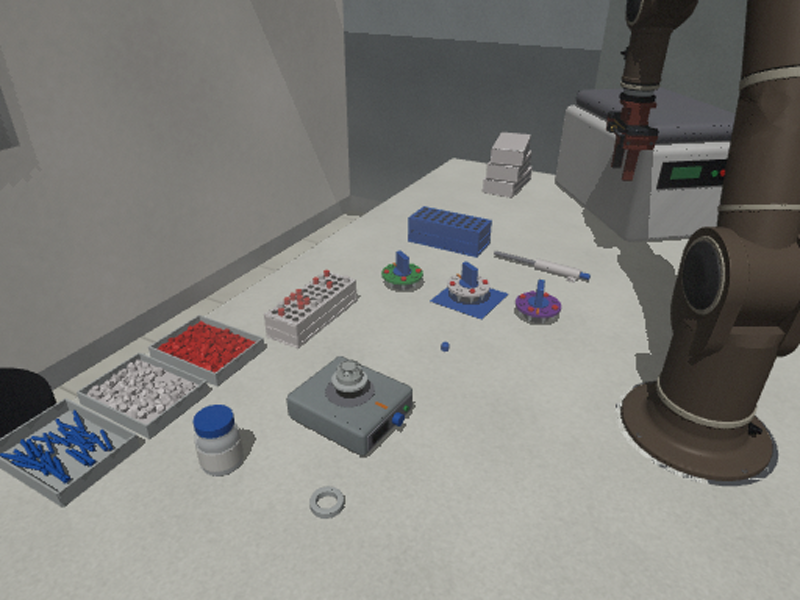

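View pics/wrist0.png

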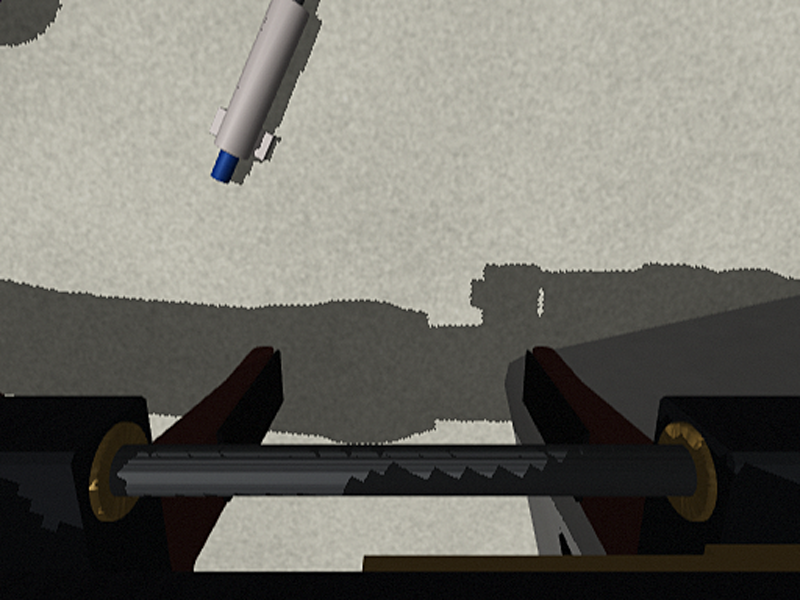

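The top view shows three lookalikes, in enlarged pixels: green at (479,272), white on the blue mat at (489,338), and purple at (490,405). By the description, white on the mat is the one to take. The mixer is at (297,330), with an orange mark on its front (-x) side. Next I'll check a close crop and measure.

Run:
```python
from h import *
z=np.load('pics/top0.npz'); im,d=z['im'],z['d']; c=(z['K'],z['R'],z['t'])
s=np.load('pics/side0.npz')
a=cv2.resize(im[195:245,285:340],(440,400),interpolation=cv2.INTER_NEAREST)
b=cv2.resize(im[180:240,160:220],(400,400),interpolation=cv2.INTER_NEAREST)
save('crop_top',np.hstack([a[:,:400],b]))
a=cv2.resize(s['im'][150:210,270:330],(400,400),interpolation=cv2.INTER_NEAREST)
b=cv2.resize(s['im'][220:300,180:270],(400,360),interpolation=cv2.INTER_NEAREST)
save('crop_side',np.hstack([a,np.pad(b,((0,40),(0,0),(0,0)))]))
P=cloud(c,d)
# carousel region
def reg(x0,x1,y0,y1): 
    m=np.zeros(d.shape,bool); m[y0:y1,x0:x1]=1; return m
m=reg(285,340,195,245)
hsv=cv2.cvtColor(im,cv2.COLOR_RGB2HSV).astype(int)
for nm,mm in [('bar',m&(P[...,2]>70)),('disc',m&(P[...,2]>25)&(P[...,2]<60)),('mat',m&(hsv[...,0]>100)&(hsv[...,0]<125)&(hsv[...,1]>120)&(P[...,2]<12)),]:
    q=P[mm]; print(nm,len(q),q.mean(0),np.median(q,0),q.min(0),q.max(0))
# mixer
m=reg(155,225,180,245)
for lo,hi in [(40,60),(62,75),(76,90),(95,115)]:
    mm=m&(P[...,2]>lo)&(P[...,2]<hi); q=P[mm]; print(lo,hi,len(q),q.mean(0),np.median(q,0),q.min(0),q.max(0))
    (ct,wh,an)=cv2.minAreaRect(q[:,:2].astype(np.float32)); print(ct,wh,an)
print(P[300,100])
```

```text
bar 66 [ 452.35735506 -156.19983302  371.43751685] [ 480.42677535 -197.25094755   82.62730115] [ 340.94170808 -215.72851443   73.1072324 ] [ 506.7732827    -6.21838906 1355.66942561]
disc 474 [ 484.27419789 -199.9220861    37.94970172] [ 482.913885   -197.64836098   37.76285604] [ 438.25788372 -248.79300973   28.05154937] [ 530.93389132 -153.31777271   58.70863346]
mat 570 [ 474.43568417 -200.10900478    2.56583703] [ 459.49170476 -191.47120351    2.66833834] [ 414.87185218 -270.88924508   -4.50796818] [ 550.81209397 -136.77636489   11.12394276]
40 60 1453 [499.03267607 251.94734062  54.19987598] [494.90727713 249.4595567   54.53719946] [409.55248255 178.56415706  40.02228855] [585.18446508 331.02937466  59.97674292]
(496.680419921875, 254.98501586914062) (141.34451293945312, 172.16368103027344) 84.77923583984375
62 75 5 [516.86475294 266.7018179   64.66529069] [534.43619653 266.35004905  62.7149867 ] [450.87053953 230.21217304  62.26890358] [574.59313628 308.03078246  72.75029261]
(516.3306274414062, 266.9012756347656) (124.38555908203125, 69.80586242675781) 5.91819429397583
76 90 99 [501.03001433 250.67617674  81.57168293] [498.7964234  245.83184258  81.68555111] [474.73088155 225.61427364  76.48161145] [531.96405736 283.18387565  89.67063817]
(503.23876953125, 254.25733947753906) (55.27548599243164, 55.49030685424805) 24.431245803833008
95 115 99 [502.33350934 253.6066327  104.15866778] [503.26110624 252.88222372 104.28352403] [485.51426504 235.32134635  97.96591804] [521.15147066 274.82240369 112.36709009]
(502.8379821777344, 255.35948181152344) (35.2692756652832, 39.233768463134766) 6.352611541748047
[178.5944528  564.58621715   2.64841741]
```

View pics/crop_top.png

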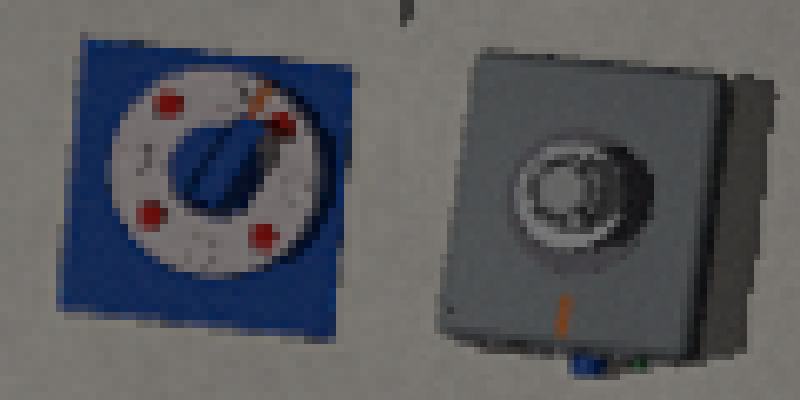

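View pics/crop_side.png

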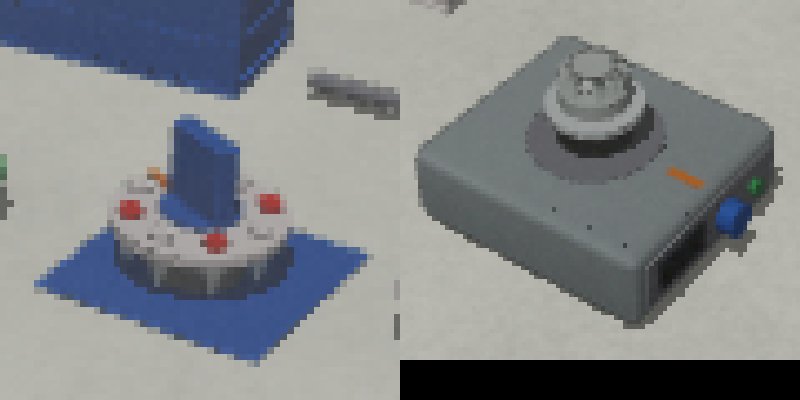

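Crops: the target has a white disc, red caps and a blue bar, and its orange stripe is at crop (262,97). The mixer has its orange mark at (565,315). Next is the geometry in tool axes.

```bash
cat >> h.py <<'E'
def tool():
    s=env.observe(); return np.array(s['eef_pos']),R.from_quat(s['ee_rot'])
def togo(p,yaw):
    """shift (tool axes) and turn to tool pointing down with tool x at yaw"""
    x,r=tool(); Rt=R.from_matrix(np.array([[np.cos(yaw),np.sin(yaw),0],[np.sin(yaw),-np.cos(yaw),0],[0,0,-1]]))
    return r.inv().apply(np.array(p)-x),(r.inv()*Rt).as_rotvec()
E
python3 - <<'E'
from h import *
z=np.load('pics/top0.npz'); im,d=z['im'],z['d']; c=(z['K'],z['R'],z['t'])
hsv=cv2.cvtColor(im,cv2.COLOR_RGB2HSV).astype(int)
org=(hsv[...,0]>6)&(hsv[...,0]<22)&(hsv[...,1]>120)&(hsv[...,2]>60)
def cen(x0,x1,y0,y1,zz):
    v,u=np.nonzero(org[y0:y1,x0:x1]); return len(v),ray(c,u.mean()+x0,v.mean()+y0,zz)
n,p=cen(290,340,195,245,37); print(n,p,np.arctan2(*(p[:2]-[484.3,-201])[::-1]))
n,p=cen(155,225,180,245,55); print(n,p,np.arctan2(*-(p[:2]-[503,254.5])[::-1]))
print(togo([485,-201,260],2.74))
x,r=tool(); print(r.inv().apply(np.array([326.3,-537,384.9])-x))
E
```

```text
5 [ 519.42694578 -223.01179253   37.        ] -0.5597745673831795
8 [440.48737322 260.81612823  55.        ] -0.10069591215888272
(array([ 355.25762414, -238.07778783,  -12.73509933]), array([-7.04061745e-04, -1.29633447e-03, -2.30515194e+00]))
[  69.76808188   -0.34958386 -137.88589758]
```

>>> {"op": "play_rows", "data": {
  "rows": [
    [[35, -24, -1, 0, 0, -0.15, 100], [75, -50, -3, 0, 0, -0.33, 100], [115, -77, -5, 0, 0, -0.51, 100], [160, -107, -6, 0, 0, -0.69, 100], [200, -134, -8, 0, 0, -0.87, 100], [240, -161, -10, 0, 0, -1.05, 100], [280, -188, -11, 0, 0, -1.23, 100], [320, -214, -12, 0, 0, -1.41, 100], [345, -231, -12, 0, 0, -1.59, 100], [355, -238, -13, 0, 0, -1.75, 100]]
  ]
}}

```text
time_s: 1.4
eef_pos: [485.8, -199.2, 260.5]
ee_rot: [0.456, 0.89, 0.0, -0.0]
wrist_force: [0.0, -1.1, -0.5]
gripper_width: 88.1
```

Run:
```python
from h import *
print(env.observe()['q'],togo([485,-201,250],2.60))
```

```text
[ 0.72534628  0.27514266 -0.51894414  1.79364808  0.1500933   1.11218665
  0.77857091] (array([-1.02111535, -1.7200309 , 10.53640605]), array([ 0.00052029, -0.00045322, -0.40651531]))
```

>>> {"op": "play_rows", "data": {
  "rows": [
    [[0, 0, 0, 0, 0, -0.15, 100], [0, -1, 5, 0, 0, -0.3, 100], [-1, -2, 10, 0, 0, -0.4, 100], [-1, -2, 10, 0, 0, -0.4, 100]]
  ]
}}

```text
time_s: 1.9
eef_pos: [483.5, -203.5, 250.1]
ee_rot: [0.275, 0.961, 0.0, -0.001]
wrist_force: [0.2, -0.5, -0.5]
gripper_width: 88.0
```

Run:
```python
from h import *
s=env.observe(); print(s['q'],s['eef_pos'],s['wrist_force'])
c=cam('wrist'); im,d=env.snapshot('wrist')
np.savez('pics/wrist1.npz',im=im,d=d,K=c[0],R=c[1],t=c[2]); save('wrist1',cv2.resize(im,(800,600)))
```

```text
[ 0.7817052   0.29497768 -0.58061299  1.80469869  0.17998565  1.09593421
  1.15094794] [ 483.46584989 -203.54725251  250.1082039 ] [ 0.23637274 -0.48690967 -0.45266953]
```

View pics/wrist1.png

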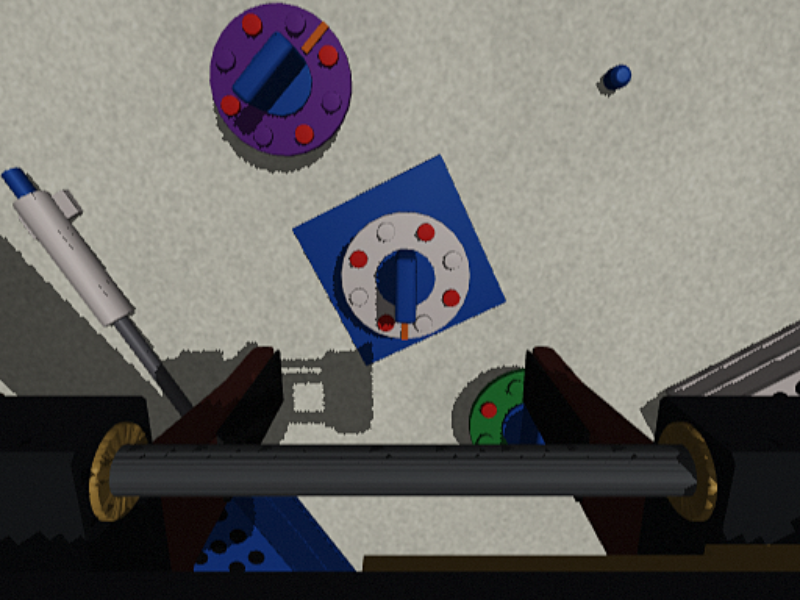

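The wrist view shows the carousel centred near (405,275), its stripe at (405,331) and its bar vertical, so the tool is nearly aligned. Now I'll measure it precisely.

Run:
```python
from h import *
z=np.load('pics/wrist1.npz'); im,d=z['im'],z['d']; c=(z['K'],z['R'],z['t'])
hsv=cv2.cvtColor(im,cv2.COLOR_RGB2HSV).astype(int); P=cloud(c,d)
roi=np.zeros(d.shape,bool); roi[130:222,212:305]=1
def mk(m): return (m&roi).astype(np.uint8)
red=mk(((hsv[...,0]<5)|(hsv[...,0]>172))&(hsv[...,1]>150)&(hsv[...,2]>50))
n,l,st,ce=cv2.connectedComponentsWithStats(red)
pts=[]
for i in range(1,n):
    if st[i,4]>15: p=ray(c,*ce[i],42); pts.append(p[:2]); print('red',st[i,4],ce[i],p)
pts=np.array(pts); print('mean',pts.mean(0),'radii',np.linalg.norm(pts-pts.mean(0),axis=1))
disc=mk((P[...,2]>33)&(P[...,2]<39)); 
cs,_=cv2.findContours(disc,0,1); k=max(cs,key=cv2.contourArea)[:,0]
q=np.array([ray(c,u,v,37)[:2] for u,v in k]); ct,rad=cv2.minEnclosingCircle(q.astype(np.float32)); print('disc',ct,rad)
bar=mk((P[...,2]>78)&(P[...,2]<90)); q=P[bar>0]; print('bar',len(q),q.mean(0)); r=cv2.minAreaRect(q[:,:2].astype(np.float32)); print(r)
org=mk((hsv[...,0]>6)&(hsv[...,0]<22)&(hsv[...,1]>130)); v,u=np.nonzero(org); p=ray(c,u.mean(),v.mean(),37); print('stripe',len(u),p, np.arctan2(*(p[:2]-pts.mean(0))[::-1]))
```

```text
red 98 [272.08163265 148.31632653] [ 465.40878955 -173.60538895   42.        ]
red 96 [229.13541667 165.39583333] [ 456.14181918 -224.86322248   42.        ]
red 88 [288.46590909 190.38636364] [ 516.85459615 -182.65953548   42.        ]
red 67 [246.34328358 206.73134328] [ 507.76937473 -234.62828181   42.        ]
mean [ 486.5436449  -203.93910718] radii [36.97048245 36.90649819 37.0347666  37.31430083]
disc (486.8168640136719, -204.0349578857422) 47.90251159667969
bar 573 [ 485.90267482 -203.31484153   83.63283236]
((487.04736328125, -203.8248291015625), (13.347392082214355, 44.31333541870117), 57.91667175292969)
stripe 40 [ 521.70328056 -226.48628411   37.        ] -0.5702208388893204
```

Run:
```python
from h import *
print(togo([486.6,-204,75],-.567+np.pi))
```

```text
(array([ -2.87893037,   1.0921572 , 175.42166051]), array([ 2.82411049e-05, -6.87693927e-04,  7.70240127e-03]))
```

>>> {"op": "play_rows", "data": {
  "rows": [
    [[-1, 0, 25, 0, 0, 0.008, 100], [-2, 1, 60, 0, 0, 0.008, 100], [-3, 1, 95, 0, 0, 0.008, 100], [-3, 1, 125, 0, 0, 0.008, 100], [-3, 1, 140, 0, 0, 0.008, 100], [-3, 1, 145, 0, 0, 0.008, 100], [-3, 1, 145, 0, 0, 0.008, 100]]
  ]
}}

```text
time_s: 2.82
eef_pos: [487.5, -204.2, 106.2]
ee_rot: [0.279, 0.96, -0.0, 0.0]
wrist_force: [1.4, 0.0, 0.0]
gripper_width: 88.1
```

Run:
```python
from h import *
print(togo([486.6,-204,75],-.567+np.pi), env.observe()['wrist_force'])
c=cam('wrist'); im,d=env.snapshot('wrist')
np.savez('pics/wrist2.npz',im=im,d=d,K=c[0],R=c[1],t=c[2]); save('wrist2',cv2.resize(im,(800,600)))
```

```text
(array([ 0.8651126 , -0.27905154, 31.23385833]), array([0.00014377, 0.00079711, 0.00182468])) [1.4330953  0.00499885 0.01564629]
```

View pics/wrist2.png

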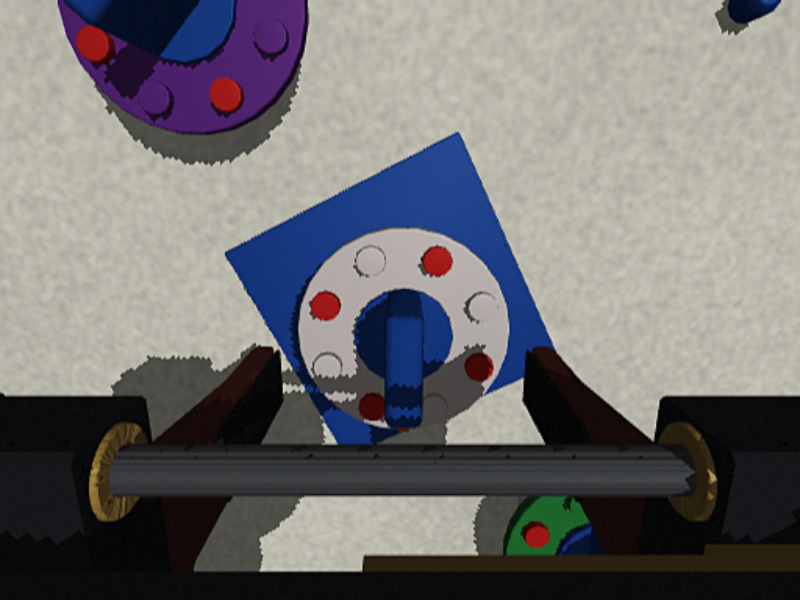

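The bar at (404,370) is centred between the fingers at (275,380) and (530,380). I'll go down and close.

>>> {"op": "play_rows", "data": {
  "rows": [
    [[1, 0, 12, 0, 0, 0.002, 100], [1, 0, 25, 0, 0, 0.002, 100], [1, 0, 31, 0, 0, 0.002, 100], [1, 0, 31, 0, 0, 0.002, 60], [1, 0, 31, 0, 0, 0.002, 25], [1, 0, 31, 0, 0, 0.002, 0], [1, 0, 31, 0, 0, 0.002, 0], [1, 0, 31, 0, 0, 0.002, 0]]
  ]
}}

```text
time_s: 3.88
eef_pos: [486.2, -203.7, 74.8]
ee_rot: [0.28, 0.96, -0.0, 0.0]
wrist_force: [0.1, 0.8, 0.1]
gripper_width: 41.3
```

>>> {"op": "play_rows", "data": {
  "rows": [
    [[0, 0, 0, 0, 0, 0, 0], [0, 0, 0, 0, 0, 0, 0], [0, 0, 0, 0, 0, 0, 0], [0, 0, 0, 0, 0, 0, 0], [0, 0, 0, 0, 0, 0, 0], [0, 0, 0, 0, 0, 0, 0]]
  ]
}}

```text
time_s: 4.62
eef_pos: [486.1, -203.5, 74.6]
ee_rot: [0.28, 0.96, 0.0, -0.0]
wrist_force: [-0.0, -0.5, -1.4]
gripper_width: 13.8
```

Gripped at 13.8 mm, as expected for the 14 mm bar. Lifting.

>>> {"op": "play_rows", "data": {
  "rows": [
    [[0, 0, -5, 0, 0, 0, 0], [0, 0, -20, 0, 0, 0, 0], [0, 0, -45, 0, 0, 0, 0], [0, 0, -75, 0, 0, 0, 0], [0, 0, -110, 0, 0, 0, 0], [0, 0, -140, 0, 0, 0, 0], [0, 0, -155, 0, 0, 0, 0], [0, 0, -160, 0, 0, 0, 0], [0, 0, -160, 0, 0, 0, 0]]
  ]
}}

```text
time_s: 5.75
eef_pos: [485.8, -203.6, 234.2]
ee_rot: [0.28, 0.96, -0.0, -0.0]
wrist_force: [-0.1, -0.6, -2.8]
gripper_width: 14.2
```

Run:
```python
from h import *
s=env.observe(); print(s['eef_pos'],s['wrist_force'],s['ft_torque'],s['gripper_width'])
c=cam('wrist'); im,d=env.snapshot('wrist')
np.savez('pics/wrist3.npz',im=im,d=d,K=c[0],R=c[1],t=c[2]); save('wrist3',cv2.resize(im,(800,600)))
```

```text
[ 485.77892556 -203.62777055  234.17585941] [-0.14993797 -0.56716956 -2.81159905] [ 0.0394381  -0.09771917  0.03156345] 14.214453509892595
```

View pics/wrist3.png

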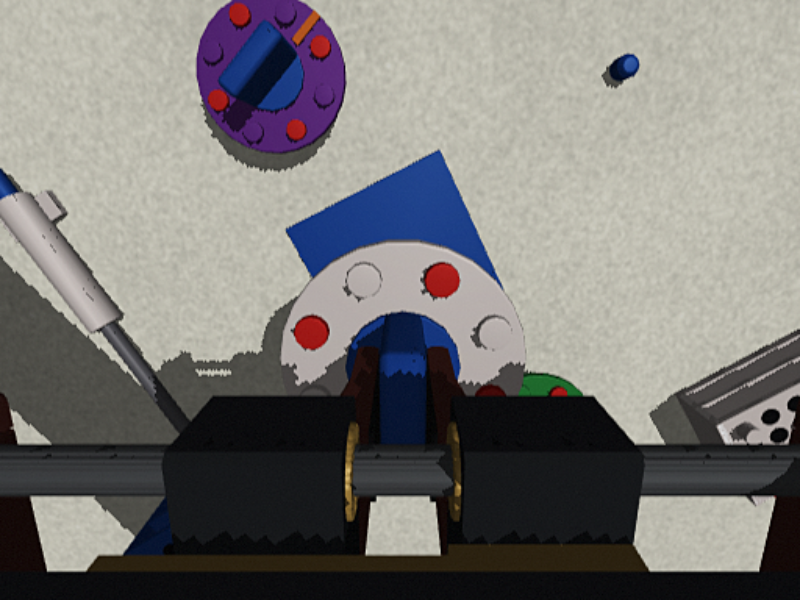

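The carousel is in hand and level; the visible red caps are at (442,280) and (311,332). Next I'll measure its axis in the tool frame, then move to view the spindle.

Run:
```python
from h import *
from scipy.optimize import least_squares
z=np.load('pics/wrist3.npz'); im,d=z['im'],z['d']; c=(z['K'],z['R'],z['t'])
x,r=tool()
hsv=cv2.cvtColor(im,cv2.COLOR_RGB2HSV).astype(int); P=cloud(c,d)
roi=np.zeros(d.shape,bool); roi[150:250,180:340]=1
red=(((hsv[...,0]<5)|(hsv[...,0]>172))&(hsv[...,1]>150)&(hsv[...,2]>60)&roi).astype(np.uint8)
n,l,st,ce=cv2.connectedComponentsWithStats(red)
zt=x[2]-6-66+39
pts=[]
for i in range(1,n):
    if st[i,4]>150: p=r.inv().apply(ray(c,*ce[i],zt)-x); pts.append(p[:2]); print(st[i],ce[i],p, P[int(ce[i][1]),int(ce[i][0])],zt)
a,b=np.array(pts); m=(a+b)/2; dd=b-a; L=np.hypot(*dd); nrm=np.array([-dd[1],dd[0]])/L; h=np.sqrt(37**2-(L/2)**2)
print(L,37*2**.5,m+nrm*h,m-nrm*h)
disc=P[roi&(abs(P[...,2]-(zt-5))<4)]; A=np.c_[disc[:,:2],np.ones(len(disc))]; print('tilt',np.linalg.lstsq(A,disc[:,2],rcond=None)[0],len(disc))
print(togo([600,254,235],3.04))
```

```text
[272 168  22  22 384] [282.55729167 178.84635417] [33.60754959 13.87061724 33.04445809] [ 463.63995828 -173.69746718  202.77309689] 200.7495951725339
[188 202  23  22 373] [199.00268097 212.3538874 ] [ 13.59585274 -34.50294663  33.02756203] [ 455.21351142 -224.81979197  201.87144743] 200.7495951725339
52.34949562338603 52.32590180780452 [ 47.76667631 -20.31299186] [-0.56327398 -0.31933754]
tilt [ 3.68829178e-03 -2.77445041e-03  1.95354401e+02] 7781
(array([149.20385952, 447.40050914,  -1.14509452]), array([ 9.64543325e-05, -1.44986955e-03, -4.65252318e-01]))
```

>>> {"op": "play_rows", "data": {
  "rows": [
    [[8, 25, 0, 0, 0, -0.03, 0], [24, 72, 0, 0, 0, -0.08, 0], [43, 130, 0, 0, 0, -0.13, 0], [62, 188, 0, 0, 0, -0.19, 0], [82, 246, 0, 0, 0, -0.25, 0], [101, 304, -1, 0, 0, -0.31, 0], [120, 360, -1, 0, 0, -0.37, 0], [136, 408, -1, 0, 0, -0.43, 0], [146, 438, -1, 0, 0, -0.46, 0], [149, 447, -1, 0, 0, -0.465, 0]]
  ]
}}

```text
time_s: 7.05
eef_pos: [598.9, 257.3, 234.4]
ee_rot: [0.048, 0.999, 0.001, -0.001]
wrist_force: [0.1, -0.8, -3.5]
gripper_width: 14.1
```

>>> {"op": "play_rows", "data": {
  "rows": [
    [[0, 0, 0, 0, 0, 0, 0], [0, 0, 0, 0, 0, 0, 0], [0, 0, 0, 0, 0, 0, 0]]
  ]
}}

```text
time_s: 7.42
eef_pos: [600.7, 251.9, 235.7]
ee_rot: [0.052, 0.999, -0.0, 0.0]
wrist_force: [-0.0, -0.3, -3.1]
gripper_width: 13.7
```

Run:
```python
from h import *
s=env.observe(); print(s['q'],s['eef_pos'],s['wrist_force'],s['ft_torque'],s['gripper_width'])
c=cam('wrist'); im,d=env.snapshot('wrist')
np.savez('pics/wrist4.npz',im=im,d=d,K=c[0],R=c[1],t=c[2]); save('wrist4',cv2.resize(im,(800,600)))
```

```text
[ 0.01580279  0.57365604 -0.74135704  1.50426495  0.4017312   1.22049123
  0.68227791] [600.72307974 251.8607505  235.73346727] [-5.83190841e-04 -3.48949414e-01 -3.07172568e+00] [-6.70171640e-05 -1.31104628e-01  1.69714676e-03] 13.742761353080992
```

View pics/wrist4.png

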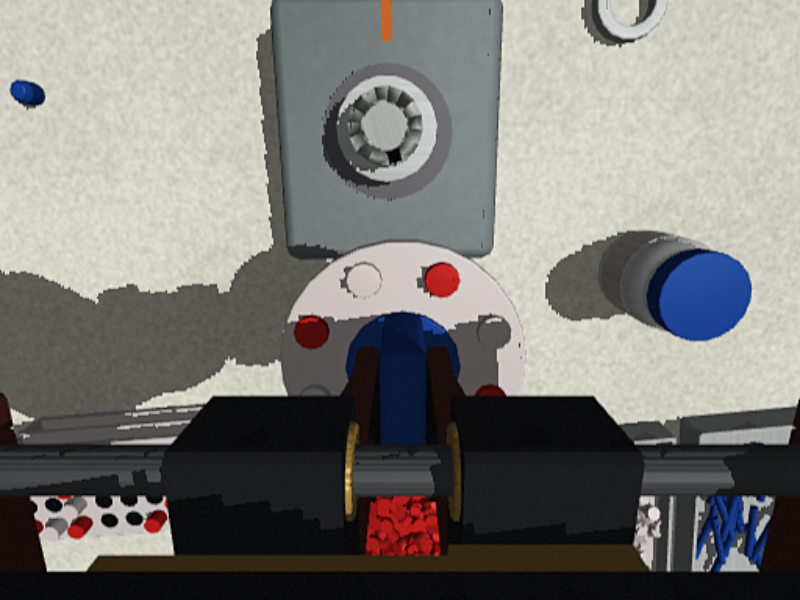

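The spindle top is at (386,125), and a dark notch, probably the keyway, is near (394,156). The orange mark is at (386,20). I'll zoom in and measure.

Run:
```python
from h import *
z=np.load('pics/wrist4.npz'); im,d=z['im'],z['d']; c=(z['K'],z['R'],z['t']); P=cloud(c,d)
g=cv2.resize(im[40:125,205:290],(600,600),interpolation=cv2.INTER_CUBIC); save('spz',g)
roi=np.zeros(d.shape,bool); roi[40:125,200:295]=1
for lo,hi,zz in [(101.5,108,105),(78,84,81),(50,58,55)]:
    m=(roi&(P[...,2]>lo)&(P[...,2]<hi)).astype(np.uint8)
    cs,_=cv2.findContours(m,0,1); k=max(cs,key=cv2.contourArea)[:,0]
    q=np.array([ray(c,u,v,zz)[:2] for u,v in k]); print(zz,m.sum(),np.median(P[m>0],0),cv2.minEnclosingCircle(q.astype(np.float32)), cv2.fitEllipse(q.astype(np.float32)))
Z=P[40:125,205:290,2]; zi=np.clip((Z-70)/40*255,0,255).astype(np.uint8); save('spd',cv2.applyColorMap(cv2.resize(zi,(600,600),interpolation=cv2.INTER_NEAREST),2))
hsv=cv2.cvtColor(im,cv2.COLOR_RGB2HSV).astype(int)
o=(hsv[...,0]>6)&(hsv[...,0]<22)&(hsv[...,1]>150); o[60:]=0; v,u=np.nonzero(o); print('orange',len(u),u.min(),u.max(),ray(c,u.mean(),v.mean(),55))
mm=(P[...,2]>52)&(P[...,2]<58); mm[150:]=0; q=P[mm][:,:2]; print(cv2.minAreaRect(q.astype(np.float32)))
```

```text
105 1825 [504.18048011 251.58845663 105.84117058] ((505.1199035644531, 252.00985717773438), 19.77602195739746) ((504.3719787597656, 251.9414520263672), (36.85150909423828, 39.08320617675781), 14.112998008728027)
81 1489 [508.57646325 253.86032543  82.04531572] ((504.8739929199219, 252.10968017578125), 28.87535858154297) ((504.9123229980469, 252.0118865966797), (56.68743133544922, 56.7081413269043), 65.79920959472656)
55 4373 [501.06356586 251.40687966  56.47169394] ((504.2874755859375, 250.85580444335938), 60.234107971191406) ((503.4385070800781, 251.28614807128906), (90.77257537841797, 109.35028076171875), 175.149658203125)
orange 160 244 250 [441.65470373 257.8840401   55.        ]
((498.533447265625, 252.693603515625), (137.65138244628906, 136.93670654296875), 84.13782501220703)
```

View pics/spz.png

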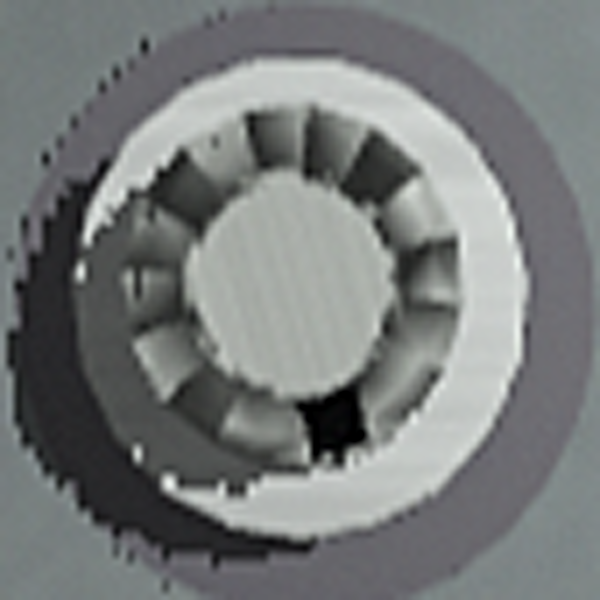

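View pics/spd.png

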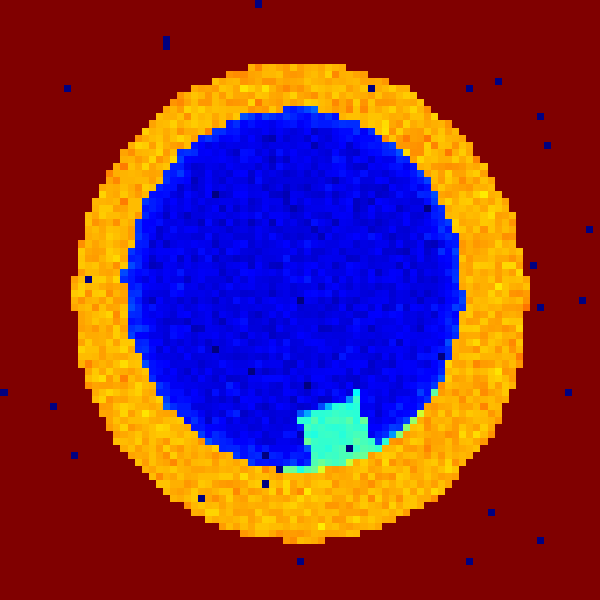

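The depth image shows one real keyway, its floor about 14 mm below the top, at crop (335,430). The shaded facets elsewhere are level with the top.

Run:
```python
from h import *
z=np.load('pics/wrist4.npz'); im,d=z['im'],z['d']; c=(z['K'],z['R'],z['t']); P=cloud(c,d)
ct=np.array([505.0,252.0])
rr=np.linalg.norm(P[...,:2]-ct,axis=-1)
m=(P[...,2]>88)&(P[...,2]<96)&(rr<19.5)&(rr>12); q=P[m]; print(len(q),q.mean(0)); dd=q[:,:2]-ct
a=np.arctan2(dd[:,1],dd[:,0]); print('ang',np.median(a),a.min(),a.max()); A=(a.min()+a.max())/2
A=np.median(a); lat=dd@[-np.sin(A),np.cos(A)]; print('lat',np.sort(lat)[[0,2,len(lat)//2,-3,-1]])
(cc,wh,an)=cv2.minAreaRect(dd.astype(np.float32));print(cc,wh,an)
# top-face ring: angles missing at r 14..17
top=(P[...,2]>100)&(rr>14)&(rr<17.5); t=np.sort(np.arctan2(*(P[top][:,:2]-ct).T[::-1])); g=np.diff(t); i=np.argsort(g)[-3:]; print([(t[j],t[j+1]) for j in i])
x,r=tool(); X=r.apply([1,0,0]); print('yaw',np.arctan2(X[1],X[0])-np.pi)
```

```text
69 [520.81745359 255.1876696   92.85248382]
ang 0.20119051973431742 -0.08120568052977344 0.4924512969729473
lat [-3.89166954e+00 -3.79754391e+00  2.08466714e-17  3.57780262e+00
  3.72767054e+00]
(15.634404182434082, 3.116823434829712) (6.985612392425537, 7.623055458068848) 11.748284339904785
[(np.float64(-1.7027455490008525), np.float64(-1.6542257136005223)), (np.float64(-0.10884904344464678), np.float64(-0.059783805599326965)), (np.float64(-0.054244803900591165), np.float64(0.4387939631202839))]
yaw -0.1036137941725519
```

Run:
```python
from h import *
print(togo([504.4,252.2,195],-0.05+np.pi))
```

```text
(array([95.83878391, -9.84806547, 40.77642498]), array([-0.00056994,  0.00043853, -0.05361392]))
```

>>> {"op": "play_rows", "data": {
  "rows": [
    [[15, -2, 5, 0, 0, -0.01, 0], [40, -5, 15, 0, 0, -0.03, 0], [65, -7, 25, 0, 0, -0.054, 0], [85, -9, 35, 0, 0, -0.054, 0], [96, -10, 41, 0, 0, -0.054, 0], [96, -10, 41, 0, 0, -0.054, 0], [96, -10, 41, 0, 0, -0.054, 0], [96, -10, 41, 0, 0, -0.054, 0]]
  ]
}}

```text
time_s: 8.48
eef_pos: [504.8, 253.3, 194.9]
ee_rot: [0.024, 1.0, 0.0, 0.0]
wrist_force: [-0.2, -0.9, -3.2]
gripper_width: 13.8
```

Run:
```python
from h import *
s=env.observe();print(s['eef_pos'],s['wrist_force'],s['ft_torque'],s['q'])
print(togo([504.4,252.2,183],-0.05+np.pi))
for n in ['side','wrist']:
    c=cam(n); im,d=env.snapshot(n)
    np.savez(f'pics/{n}5.npz',im=im,d=d,K=c[0],R=c[1],t=c[2])
    if n=='side': im=im[180:300,160:290]
    save(n+'5',cv2.resize(im,(650,600) if n=='side' else (800,600)))
```

```text
[504.75479494 253.28194059 194.91173207] [-0.17445786 -0.88796574 -3.24105933] [ 0.12784619 -0.1553734  -0.03572345] [ 0.03893206  0.47854036 -0.78997281  1.76792929  0.38529964  1.05602029
  0.63384782]
(array([ 0.30880902, -1.10367652, 11.91101889]), array([0.00048666, 0.00058241, 0.00144836]))
```

View pics/side5.png

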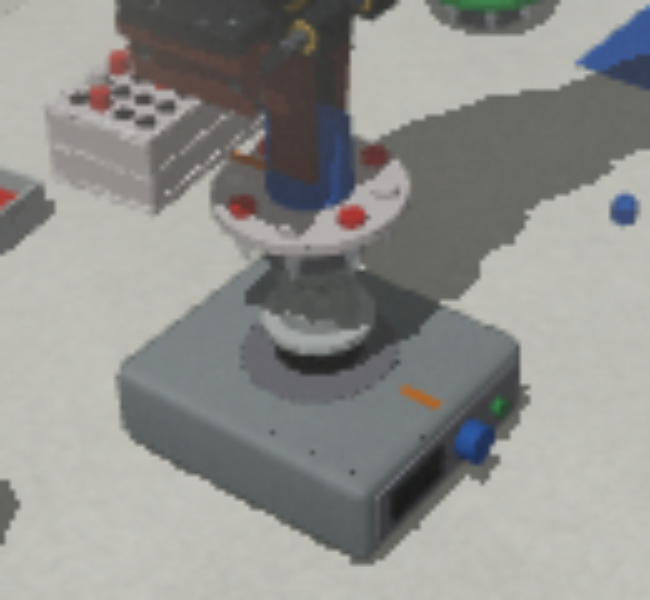

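View pics/wrist5.png

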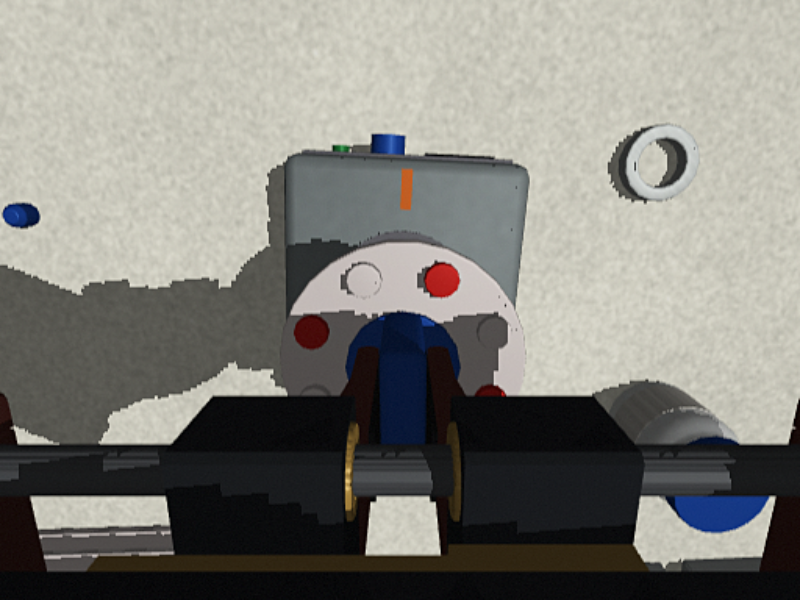

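Side view: the hub hangs over the spindle at (315,290) with nothing in between. The wrist view looks the same as before, so the grip hasn't changed. I'll correct the lateral error and go down in small steps.

>>> {"op": "play_rows", "data": {
  "rows": [
    [[0, -1, 6, 0, 0, 0, 0], [0, -1, 12, 0, 0, 0, 0], [0, -1, 12, 0, 0, 0, 0], [0, -1, 12, 0, 0, 0, 0], [0, -1, 12, 0, 0, 0, 0]]
  ]
}}

```text
time_s: 9.2
eef_pos: [503.9, 252.4, 182.8]
ee_rot: [0.024, 1.0, 0.0, 0.0]
wrist_force: [-0.1, 0.9, -2.5]
gripper_width: 14.1
```

Run:
```python
from h import *
for i in range(4):
    s=env.observe();print(s['eef_pos'],s['wrist_force'],s['ft_torque'])
    env.camera_params('top')
print(togo([504.4,252.2,172],-0.05+np.pi))
```

```text
[503.93937431 252.37603619 182.78771356] [-0.12984633  0.85106351 -2.45264927] [-0.00494833 -0.13027346 -0.00022835]
[503.93937431 252.37603619 182.78771356] [-0.12984633  0.85106351 -2.45264927] [-0.00494833 -0.13027346 -0.00022835]
[503.93937431 252.37603619 182.78771356] [-0.12984633  0.85106351 -2.45264927] [-0.00494833 -0.13027346 -0.00022835]
[503.93937431 252.37603619 182.78771356] [-0.12984633  0.85106351 -2.45264927] [-0.00494833 -0.13027346 -0.00022835]
(array([-0.46646845, -0.15530185, 10.78778092]), array([0.00013753, 0.00018934, 0.00218898]))
```

>>> {"op": "play_rows", "data": {
  "rows": [
    [[-0.3, 0, 3, 0, 0, 0, 0], [-0.3, 0, 6, 0, 0, 0, 0], [-0.3, 0, 8, 0, 0, 0, 0], [-0.3, 0, 9, 0, 0, 0, 0], [-0.3, 0, 9, 0, 0, 0, 0]]
  ]
}}

```text
time_s: 9.82
eef_pos: [504.1, 252.3, 173.6]
ee_rot: [0.024, 1.0, -0.0, -0.0]
wrist_force: [-0.8, 0.0, -2.2]
gripper_width: 14.3
```

>>> {"op": "play_rows", "data": {
  "rows": [
    [[0, 0, 1.5, 0, 0, 0, 0], [0, 0, 3, 0, 0, 0, 0], [0, 0, 4, 0, 0, 0, 0], [0, 0, 4, 0, 0, 0, 0]]
  ]
}}

```text
time_s: 10.32
eef_pos: [504.1, 252.2, 169.5]
ee_rot: [0.024, 1.0, -0.0, -0.0]
wrist_force: [-0.3, 0.1, -2.9]
gripper_width: 13.8
```

The hub is around the spindle with no side load. I'll continue until the tab touches, expected at TCP z ≈ 164.7.

>>> {"op": "play_rows", "data": {
  "rows": [
    [[0, 0, 1, 0, 0, 0, 0], [0, 0, 2, 0, 0, 0, 0], [0, 0, 3, 0, 0, 0, 0], [0, 0, 4, 0, 0, 0, 0], [0, 0, 4, 0, 0, 0, 0]]
  ]
}}

```text
time_s: 10.95
eef_pos: [504.1, 252.3, 165.5]
ee_rot: [0.024, 1.0, -0.0, -0.0]
wrist_force: [0.3, -0.4, -2.0]
gripper_width: 14.1
```

>>> {"op": "play_rows", "data": {
  "rows": [
    [[0, 0, 0.7, 0, 0, 0, 0], [0, 0, 1.4, 0, 0, 0, 0], [0, 0, 1.4, 0, 0, 0, 0]]
  ]
}}

```text
time_s: 11.32
eef_pos: [504.3, 252.3, 164.4]
ee_rot: [0.024, 1.0, 0.0, 0.0]
wrist_force: [0.5, -0.3, -0.1]
gripper_width: 13.7
```

Contact is starting, at about 2–3 N. I'll go down a little more, to about 7 N.

>>> {"op": "play_rows", "data": {
  "rows": [
    [[0, 0, 0.5, 0, 0, 0, 0], [0, 0, 1, 0, 0, 0, 0], [0, 0, 1, 0, 0, 0, 0]]
  ]
}}

```text
time_s: 11.7
eef_pos: [504.3, 252.4, 163.5]
ee_rot: [0.024, 1.0, 0.0, 0.0]
wrist_force: [-1.4, -0.3, 2.1]
gripper_width: 13.9
```

>>> {"op": "play_rows", "data": {
  "rows": [
    [[0, 0, 1, 0, 0, 0, 0], [0, 0, 1, 0, 0, -0.03, 0], [0, 0, 1, 0, 0, -0.06, 0], [0, 0, 1, 0, 0, -0.09, 0], [0, 0, 1, 0, 0, -0.12, 0], [0, 0, 1, 0, 0, -0.12, 0]]
  ]
}}

```text
time_s: 12.45
eef_pos: [504.4, 251.9, 162.2]
ee_rot: [-0.036, 0.999, -0.0, 0.0]
wrist_force: [-1.3, -3.7, 4.5]
gripper_width: 13.8
```

>>> {"op": "play_rows", "data": {
  "rows": [
    [[0, 0, 0, 0, 0, -0.025, 0], [0, 0, 0, 0, 0, -0.05, 0], [0, 0, 0, 0, 0, -0.075, 0], [0, 0, 0, 0, 0, -0.1, 0], [0, 0, 0, 0, 0, -0.1, 0]]
  ]
}}

```text
time_s: 13.08
eef_pos: [504.0, 252.6, 162.0]
ee_rot: [-0.086, 0.996, 0.0, -0.0]
wrist_force: [0.4, -1.1, -2.7]
gripper_width: 14.0
```

The push vanished at yaw ≈ 0.17 (Fz is back to weight only), so the tab is over the keyway. I'll lower gently and check that it goes in.

>>> {"op": "play_rows", "data": {
  "rows": [
    [[0, 0, 1, 0, 0, -0.01, 0], [0, 0, 2, 0, 0, -0.01, 0], [0, 0, 3, 0, 0, -0.01, 0], [0, 0, 3, 0, 0, -0.01, 0]]
  ]
}}

```text
time_s: 13.58
eef_pos: [504.1, 252.2, 159.1]
ee_rot: [-0.091, 0.996, -0.0, -0.0]
wrist_force: [-0.0, -0.7, -3.2]
gripper_width: 13.8
```

>>> {"op": "play_rows", "data": {
  "rows": [
    [[0, 0, 1, 0, 0, 0, 0], [0, 0, 2, 0, 0, 0, 0], [0, 0, 3, 0, 0, 0, 0], [0, 0, 4, 0, 0, 0, 0], [0, 0, 4, 0, 0, 0, 0]]
  ]
}}

```text
time_s: 14.2
eef_pos: [504.1, 252.3, 155.1]
ee_rot: [-0.091, 0.996, -0.0, -0.0]
wrist_force: [0.1, -0.9, -3.4]
gripper_width: 14.0
```

>>> {"op": "play_rows", "data": {
  "rows": [
    [[0, 0, 1, 0, 0, 0, 0], [0, 0, 2, 0, 0, 0, 0], [0, 0, 2, 0, 0, 0, 0]]
  ]
}}

```text
time_s: 14.58
eef_pos: [504.1, 252.2, 153.1]
ee_rot: [-0.091, 0.996, -0.0, -0.0]
wrist_force: [-0.1, -0.5, -3.1]
gripper_width: 13.6
```

>>> {"op": "play_rows", "data": {
  "rows": [
    [[0, 0, 0.5, 0, 0, 0, 0], [0, 0, 1, 0, 0, 0, 0], [0, 0, 1.5, 0, 0, 0, 0], [0, 0, 1.5, 0, 0, 0, 0]]
  ]
}}

```text
time_s: 15.08
eef_pos: [504.2, 252.3, 152.0]
ee_rot: [-0.091, 0.996, -0.0, 0.0]
wrist_force: [-0.7, -0.7, 2.7]
gripper_width: 14.2
```

Flange contact at TCP z 152.0 and about 5.7 N, roughly 12 mm below the tab's first contact: seated. I'll press lightly to confirm, ease off, and open.

>>> {"op": "play_rows", "data": {
  "rows": [
    [[0, 0, 0.8, 0, 0, 0, 0], [0, 0, 0.8, 0, 0, 0, 0], [0, 0, 0.8, 0, 0, 0, 0]]
  ]
}}

```text
time_s: 15.45
eef_pos: [504.2, 252.3, 151.1]
ee_rot: [-0.091, 0.996, -0.0, 0.0]
wrist_force: [-1.2, -1.1, 3.6]
gripper_width: 13.9
```

>>> {"op": "play_rows", "data": {
  "rows": [
    [[0, 0, -0.7, 0, 0, 0, 0], [0, 0, -0.9, 0, 0, 0, 0], [0, 0, -0.9, 0, 0, 0, 0]]
  ]
}}

```text
time_s: 15.82
eef_pos: [504.2, 252.3, 151.8]
ee_rot: [-0.091, 0.996, 0.0, 0.0]
wrist_force: [0.1, -0.9, 2.7]
gripper_width: 13.6
```

>>> {"op": "play_rows", "data": {
  "rows": [
    [[0, 0, 0, 0, 0, 0, 10], [0, 0, 0, 0, 0, 0, 25], [0, 0, 0, 0, 0, 0, 50], [0, 0, 0, 0, 0, 0, 75], [0, 0, 0, 0, 0, 0, 100], [0, 0, 0, 0, 0, 0, 100], [0, 0, 0, 0, 0, 0, 100], [0, 0, 0, 0, 0, 0, 100], [0, 0, 0, 0, 0, 0, 100], [0, 0, 0, 0, 0, 0, 100]]
  ]
}}

```text
time_s: 17.08
eef_pos: [504.2, 252.2, 151.9]
ee_rot: [-0.091, 0.996, -0.0, 0.0]
wrist_force: [-0.7, -0.1, 0.2]
gripper_width: 87.7
```

>>> {"op": "play_rows", "data": {
  "rows": [
    [[0, 0, -5, 0, 0, 0, 100], [0, 0, -20, 0, 0, 0, 100], [0, 0, -45, 0, 0, 0, 100], [0, 0, -75, 0, 0, 0, 100], [0, 0, -100, 0, 0, 0, 100], [0, 0, -115, 0, 0, 0, 100], [0, 0, -120, 0, 0, 0, 100], [0, 0, -120, 0, 0, 0, 100]]
  ]
}}

```text
time_s: 18.08
eef_pos: [504.1, 252.1, 271.6]
ee_rot: [-0.091, 0.996, -0.0, -0.0]
wrist_force: [-0.1, -0.4, -0.3]
gripper_width: 87.8
```

Run:
```python
from h import *
s=env.observe();print(s['time_s'],s['eef_pos'],s['wrist_force'])
for n in ['side','wrist']:
    c=cam(n); im,d=env.snapshot(n); P=cloud(c,d)
    if n=='wrist':
        hsv=cv2.cvtColor(im,cv2.COLOR_RGB2HSV).astype(int)
        red=(((hsv[...,0]<5)|(hsv[...,0]>172))&(hsv[...,1]>150)&(hsv[...,2]>50)).astype(np.uint8)
        k,l,st,ce=cv2.connectedComponentsWithStats(red); pts=[]
        for i in range(1,k):
            p=ray(c,*ce[i],120)
            if st[i,4]>60 and np.hypot(*(p[:2]-[505,252]))<45: pts.append(p[:2]); print(st[i,4],ce[i],p,P[int(ce[i][1]),int(ce[i][0])][2])
        q=P[(abs(P[...,2]-115)<6)&(np.hypot(P[...,0]-505,P[...,1]-252)<48)]; print('disc z med',np.median(q[:,2]),len(q)); print(np.linalg.lstsq(np.c_[q[:,:2]-[505,252],np.ones(len(q))],q[:,2],rcond=None)[0])
        q=P[(abs(P[...,2]-161)<6)&(np.hypot(P[...,0]-505,P[...,1]-252)<30)]; print('bar top z',np.median(q[:,2]),q.mean(0),len(q))
        print(np.mean(pts,0))
    if n=='side': im=im[180:300,160:290]
    save(n+'6',cv2.resize(im,(650,600) if n=='side' else (800,600)))
```

```text
18.075 [504.0782981  252.10329942 271.62059368] [-0.14736799 -0.43455142 -0.29593695]
137 [272.84671533 152.75912409] [468.21757499 259.84743958 120.        ] 121.19494532916609
122 [221.6557377  173.71311475] [496.64539732 215.75579462 120.        ] 121.39729614181816
122 [292.77868852 202.22131148] [512.01726609 288.33745682 120.        ] 121.02292873576826
118 [243.5        221.40677966] [540.32328269 244.40886503 120.        ] 121.09779466145893
disc z med 116.35390903982844 5675
[7.83639633e-03 2.14013901e-03 1.17028735e+02]
bar top z 161.7514402385167 [503.41364615 252.16020264 161.54308046] 844
[504.30088027 252.08738901]
```

View pics/side6.png

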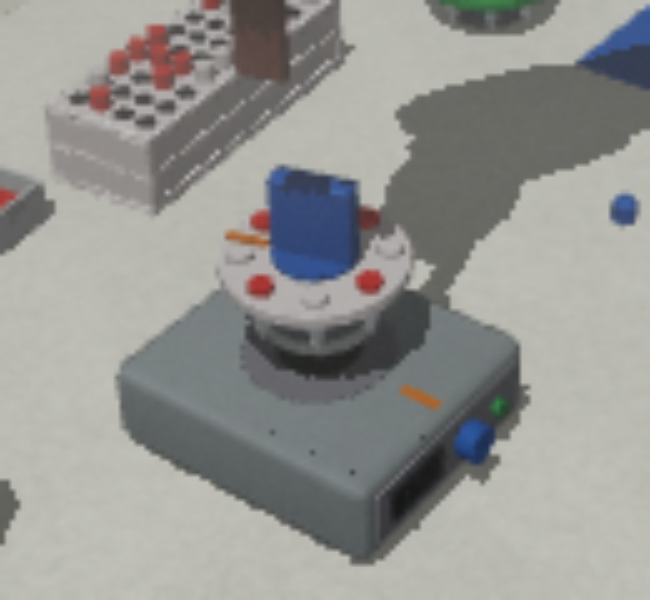

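View pics/wrist6.png

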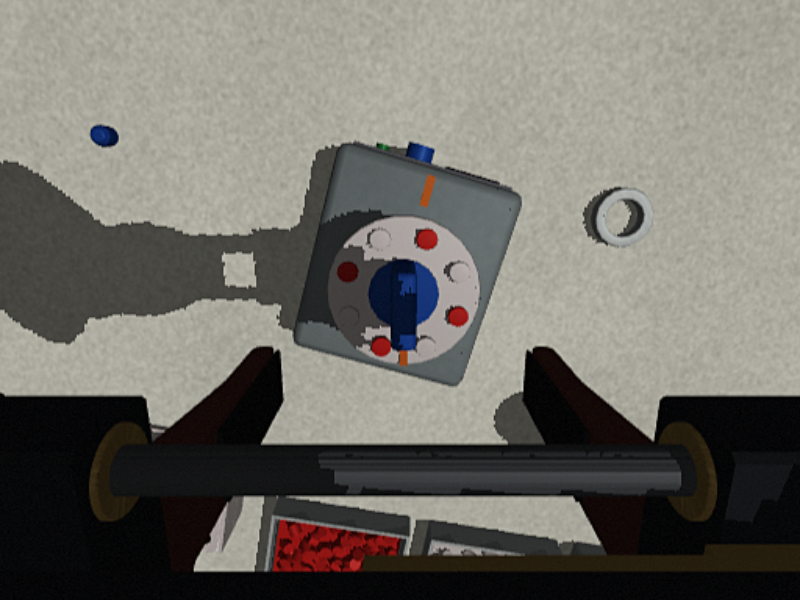

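Both views show the carousel seated and upright with the gripper clear. Bar top reads 161.7 mm (161 expected if home, 173 if the tab were on top) and the caps 121.2 mm (120 expected). The tilt over the disc is small (fit slope under 0.01, inflated by the caps). Handing in.

```bash
python3 -c "
from workcell import env
print(env.job_done())"
```

```text
the job is handed in; nothing more can be done
None
```

The white carousel is fully home on the mixer spindle and released, and I've handed the job in; my last checks agree with that. It took about 18 s of the 64 s allowed.

- **Pick-up:** I took it by the blue bar, with the jaws closing to 13.8 mm on the 14 mm bar. It was level and nearly on the tool axis in the hand.
- **Finding the keyway:** The wrist camera's depth picture put the keyway at about 0.20 rad. I lowered the carousel 0.25 rad short of that and turned it with about 7 N of contact. The tab dropped at about 0.17 rad.
- **Seating:** It went down about 12 mm onto the flange. The most contact force I read at the end of any move was about 7.5 N, against the 25 N limit.
- **Last checks:** The bar top reads 161.7 mm, against 161 mm if home and 173 mm if the tab were still riding on top. The axis is within about 1 mm of the spindle's, and the carousel is upright. The gripper is open about 120 mm above it, touching nothing. I moved nothing else, and what the last pictures show of the bench looks undisturbed.
- **Disagreements:** The depth readings ran about 1 mm high throughout. The top and wrist cameras differed by about 2–3 mm on the spindle's position, and I used the wrist camera.

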